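# Set the extraction gate to its third click

### The arm

A 7-joint arm with a two-finger parallel gripper is mounted at the origin on a cart in front of the work surface, level with it; the furniture and walls round the work are solid. World frame = base frame: x ahead of the robot, y to its left, z up, the work surface at z = 0. Lengths are in m, angles in rad, forces in N, time in s.
With the tool pointing down it reaches from about 0.35 to 0.9 m from the base axis. Payload 8.1 kg.
Tool frame: the origin (TCP) lies on the centre line of the jaws, within the pads' length; the fingertips stand 14 mm ahead of it and the grasp point (between the pads) lies 5 mm behind it; z points along the fingers, y is the line along which they close (so a half turn about z gives the same grasp; the last joint's range is limited). The gripper opens to 85 mm and grips with 20 to 120 N. Pads are 22 mm wide; open, the fingers measure 114 mm over their backs; the gripper's body (76 mm by 85 mm) begins 54 mm behind the grasp point. The pads swing forward as they close: fully open they stand 13 mm farther back than shut.
Start: joints at [-1.21, 0.434, 0.025, 1.573, -0.012, 1.134, -0.075], TCP at [0.28, 0.559, 0.245] pointing down, gripper open.
Joint ranges: [-2.62, 2.62], [-0.44, 2.09], [-1.27, 1.32], [0.08, 2.57], [-1.32, 4.46], [0.12, 2], [-2.74, 2.74]. Speed limits (rad/s): [2.22, 2.22, 3.01, 3.01, 3.14, 3.14, 3.14].

### API

Orientations are given as a unit quaternion [x, y, z, w].
In Python, from cell import env gives the robot as it stands.
- The arm moves only by the tool jog_arm, never from a script. Its argument "motion" is a list of rows, each a list of 3 entries, a list of its own where there are three numbers: the shift along the tool's x, y, z scaled (see below), then the turn about the tool's z scaled (see below), then the gripper command: -1 is shut, 1 is fully open, values between are in proportion. In form: [[[dx, dy, dz], spin, grip], ...]. A call has 1 to 5 rows; each row shifts and turns the commanded pose from where the row before left it, along the tool's axes as they then stand; what a row does not reach is not made up. The controller multiplies each number of a shift by 0.075 m and each number of a turn by 360 degrees. A row lasts 1/8 s, in which the tool goes at most 62.5 mm and 10.7 degrees, less where a joint would pass 70% of its speed; a pose out of reach is approached as far as the arm can. A call with a number of a shift or a turn outside -1 to 1 is refused whole. A call with a gripper value outside its range is refused whole. The fingers move at their own pace and stop on an object; the grip force is fixed at half the most. Time passes only in rows, so rows that do not move let the fingers close. It gives the time, the measured TCP pose, the force, the opening and the grip force at its end, in the units of the state.
- env.observe(): the state, without advancing time (a new reading comes with each control period).
- env.get_image(name): name is "scene" or "top"; returns a dict with "color" (384x512x3 uint8, red, green, blue), "range_z" (384x512 float32, m along the optical axis (not along the pixel's ray), 0 where there is no reading), "mtx" (3x3 intrinsics, pixels), "world_from_camera" (4x4, takes a point from camera to world coordinates). Camera axes: x right, y down, z forward; pixel columns grow to the right and rows downward; lengths in m; the calibration is good to about 2 mm. A picture is of the moment at which its call begins.
- env.hand_in(): hands the job in; it is judged then, once.
The state is a dict: "time": time; "joint_pos": joint angles; "qvel": joint speeds; "effort": joint torques, N m; "tcp_pos": TCP position; "tcp_rot": TCP orientation; "contact_force": force on the tool from outside, world axes, zero at the start; "wrist_torque": the same for the moment, N m; "grip_width": finger opening in m; "gripper_force": force on a finger pad.
Only numpy, scipy, OpenCV 4.12 (cv2) and the standard library are available. Lean on these libraries where they do the work, as an engineer would, in place of code of your own. Each camera call takes 0.05 s, during which the arm holds its last target. There are 200 camera calls.

### The job

Set the suction of the dust extraction for sanding: with the fingertips push the upright lever of the grey slide-gate unit from its closed end towards the open end, counting the clicks by feel, and leave it resting in the third click without ever running on into the fourth. Only push the lever, do not pinch it, then draw the hand clear. Leave the sanding block, the tape measure and the wood offcut round the unit where they lie.

Things in the scene. Friction and masses are not known exactly. Their poses are not given: they have to be found in the camera images.
- gate_unit: suction regulator screwed to the table: solid grey box 90 (x) x 230 (y) x 56 mm high on a steel plate 120 x 250 x 4 mm, with a black hose stub (43 mm wide, 50 mm long) on its +x side at y = +55 mm. Origin under its centre on the table top, z up. Its place and yaw (up to 0.5 rad either way) vary; it is fixed.
- slot_mid (a point): middle of the slot on the unit's top, 56 mm up; axes as gate_unit. The slot has a black rubber lip and runs along y. The -y end is the closed end, the +y end the open end: two raised metal bars on the top, on the robot's side of the slot, stand closer together at the closed end and spread towards the open end.
- lever (a joint): travel of the lever along the slot, m: 0 at the closed stop, 0.125 at the open stop, growing towards the unit's +y. It starts at 0 to 12 mm, in a free run before the first click. Friction about 1.2 N; it stays where it is left in the free run, and in a click it springs to the click's centre.
- plunger (a joint): lift in m of the spring plunger under the lever: about 0 in the free run and in a click, 4 mm on a ridge. From 9 mm before a ridge the lever needs 6 to 8 N; this sinks steadily to nothing at the ridge, and about 2 mm past it the lever snaps forward by itself to the hollow 9 mm past the ridge, away from the finger behind it.
- lever_mark (a point): centre of the lever's bare-aluminium upright blade, 86 mm up; axes as gate_unit, where it lies at x = 0, y = lever joint - 65 mm. The blade is 40 mm wide (x), 16 mm thick (y), from 68 to 104 mm above the table; on it a rounded cap 36 x 13 mm up to 111 mm, under it a thin stem and, up to 62 mm, a collar 14 mm thick.
- blade_rear: the half of the blade on the closed (-y) side: 40 x 8 x 36 mm, origin at its centre, 4 mm to -y from lever_mark. Its -y face is the one to push.
- blade_front: the half of the blade on the open (+y) side: 40 x 8 x 36 mm, origin at its centre, 4 mm to +y from lever_mark.
- index_strip: toothed strip hidden inside the unit, which makes the clicks; shifted along the slot by up to 10 mm either way in each start. Origin on its first ridge, axes as gate_unit. Seven ridges 18 mm apart along y; click n is the hollow past ridge n: lever_mark at y = 9, 27, 45 (third click), 63 ... mm in this frame. The first ridge is 18 to 50 mm of travel from the start.
- sanding_block: bystander: cork-coloured sanding block 53 x 97 x 26 mm lying on the table before the unit; origin under its centre.
- tape_measure: bystander: tape measure lying on its side, 62 x 73 x 32 mm, before the unit; origin under its centre.
- offcut_block: bystander: pale wood offcut 45 x 75 x 28 mm lying beyond the closed end of the unit; origin under its centre.

How it is judged:
By the outcome, as a careful person would: the job done as asked, in the order asked, and still so for the second after the job is handed in, with the robot touching nothing.
It also fails if it takes over 48 s, if anything falls off the work surface, if the arm or the gripper's body presses on something with over 40 N, if the wrist force passes 120 N, or if a joint passes its speed limit or range.

## Working session

There is one attempt and no reset: what is moved stays moved. The work goes in short steps, Python scripts to look and compute and a tool call to move; the robot and the scene stay as the last step left them, time stands still between calls to the robot, and variables do not carry over. Pictures are saved under pics/ and viewed, at most 10 in all, crops included, and the job is handed in when it is done.

Besides the shell and the picture viewer there is one more tool, called after "Emit:" as name([rows], argument=value, ...), one row to a line, values as JSON. jog_arm: Moves the arm, as the interface text tells. Shifts and turns lie within -1 to 1; 1 stands for 0.075 m of shift or 360 degrees of turn. Its arguments: {"type":"object","properties":{"motion":{"type":"array"}},"required":["motion"]}

```bash
mkdir -p pics
cat > h.py <<'E'
import numpy as np, cv2
from cell import env
def shot(n,f):
    d=env.get_image(n); cv2.imwrite(f'pics/{f}.png',d['color'][:,:,::-1]); np.savez(f'{f}.npz',**d); return d
def pts(d):
    z=d['range_z']; v,u=np.mgrid[:z.shape[0],:z.shape[1]]; K=d['mtx']
    P=np.stack([(u-K[0,2])/K[0,0]*z,(v-K[1,2])/K[1,1]*z,z,np.ones_like(z)],-1)@d['world_from_camera'].T
    P=P[...,:3]; P[z==0]=np.nan; return P
E
python3 - <<'E'
from h import *
a=shot('scene','s0');b=shot('top','t0')
im=np.hstack([a['color'],b['color']])
cv2.imwrite('pics/top_big.png',cv2.resize(b['color'][:,:,::-1],(800,600)))
print(env.observe()); print(b['world_from_camera'])
P=pts(b); P=P[np.isfinite(P[...,2])]
for lo,hi in((.05,.06),(.1,.115)):
    q=P[(P[:,2]>lo)&(P[:,2]<hi)]; print(len(q),q.mean(0),q.min(0),q.max(0))
E
```

```text
{'time': 0.1, 'joint_pos': array([-1.20956853,  0.43512498,  0.02495798,  1.57402354, -0.01161004,
        1.13403048, -0.07508632]), 'qvel': array([ 3.49750227e-04, -8.29340044e-04,  5.31496687e-04, -2.64391224e-03,
       -8.93565079e-05, -5.80291580e-04,  8.98653078e-04]), 'effort': array([ 2.78814448e-03, -6.71753526e+01,  1.02801081e+00, -3.16899383e+01,
        1.57229154e-02,  7.36543938e-03, -9.58335171e-07]), 'tcp_pos': array([0.27944206, 0.55854262, 0.24461512]), 'tcp_rot': array([ 2.29862927e-01,  9.73222747e-01, -7.12341177e-04, -1.09379288e-04]), 'contact_force': array([ 0.6859022 , -0.27153667,  0.33573737]), 'wrist_torque': array([ 0.0688168 , -0.01558751, -0.014119  ]), 'gripper_force': 0.0, 'grip_width': 0.08493807883870129}
[[ 0.02566277 -0.99625516  0.08256559  0.51250495]
 [-0.99965283 -0.02508139  0.00807118 -0.0994973 ]
 [-0.00597009 -0.08274405 -0.99655295  0.91522174]
 [ 0.          0.          0.          1.        ]]
9810 [0.49500796 0.18309945 0.05682907] [ 0.26834841 -0.10158101  0.05002236] [0.98186369 0.41127538 0.05999944]
292 [0.52863102 0.13382885 0.10701989] [ 0.35462845 -0.05482037  0.10005098] [0.64505477 0.37880113 0.11497213]
```

View pics/top_big.png

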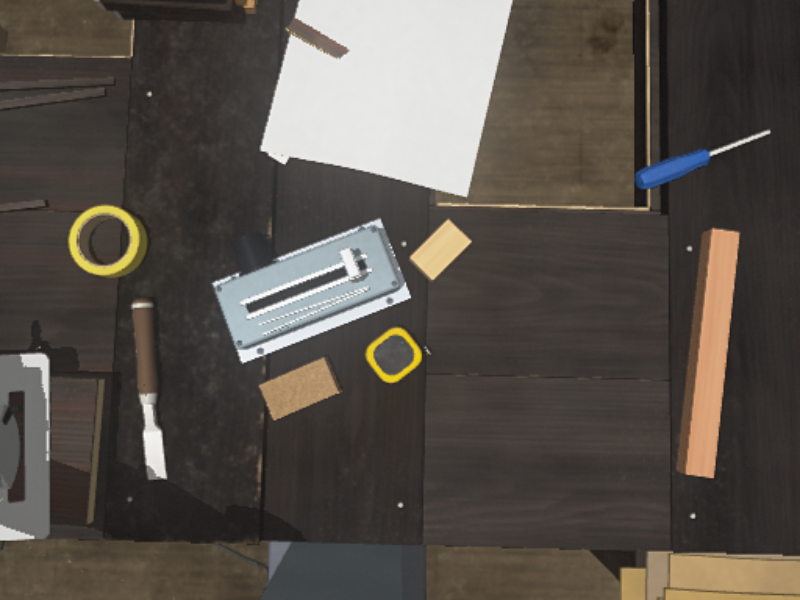

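View pics/s0.png

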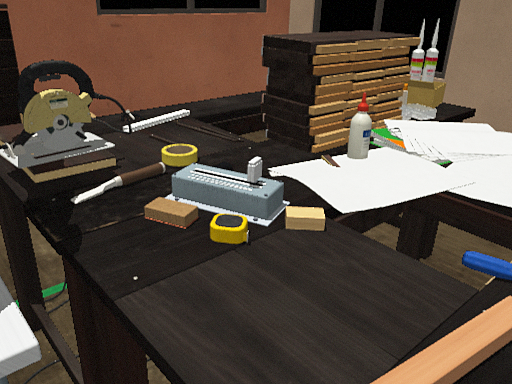

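The top view shows the unit at about (312,290), with the lever near its right (closed, world −y) end at (350,262). The offcut is at (440,250), the tape at (394,355) and the sanding block at (300,388). The arm is out of the picture.

Run:
```python
from h import *
d=dict(np.load('t0.npz')); P=pts(d)
s=512/800
m=np.zeros(P.shape[:2],bool); m[int(205*s):int(370*s),int(205*s):int(415*s)]=1
z=P[...,2]
box=m&(z>.05)&(z<.061)
q=P[box]; r=cv2.minAreaRect((q[:,:2]*1000).astype(np.float32)); print('box',r,np.median(q[:,2]))
pl=m&(z>.001)&(z<.008); 
lev=m&(z>.100)&(z<.118); q=P[lev]; print(len(q),q.min(0),q.max(0),cv2.minAreaRect((q[:,:2]*1000).astype(np.float32)))
bp=cv2.boxPoints(r)/1000; print(bp)
# fit yaw
e=bp[1]-bp[0]; e2=bp[2]-bp[1]; e=e if np.linalg.norm(e)>np.linalg.norm(e2) else e2
if e[1]<0:e=-e
y=e/np.linalg.norm(e); x=np.array([y[1],-y[0]]); c=np.array(r[0])/1000
print('yaw',np.arctan2(-y[0],y[1]))
u=q[:,:2]-c; print('cap x',(u@x).min(),(u@x).max(),np.median(u@x),'y',(u@y).min(),(u@y).max())
w=P[m&(z>.063)]-np.r_[c,0]; print('all lever', np.percentile(w[:,:2]@x,[2,98]),np.percentile(w[:,:2]@y,[2,98]))
for n,(a,b) in dict(off=((412,472),(218,282)),tape=((364,426),(325,385)),sand=((258,345),(355,420))).items():
    k=P[int(b[0]*s):int(b[1]*s),int(a[0]*s):int(a[1]*s)].reshape(-1,3); k=k[k[:,2]>.015]; print(n,k.mean(0),k.max(0), ((k[:,:2]-c)@np.c_[x,y]).min(0),((k[:,:2]-c)@np.c_[x,y]).max(0))
cv2.imwrite('pics/crop.png',cv2.resize(d['color'][130:240,130:270,::-1],None,fx=5.5,fy=5.4,interpolation=cv2.INTER_CUBIC))
```

```text
box ((622.5447998046875, 28.460723876953125), (139.13719177246094, 230.21067810058594), 22.78272247314453) 0.05668817059271852
169 [ 0.60468149 -0.05482037  0.1000945 ] [ 0.64505477 -0.02687692  0.11497213] ((624.9012451171875, -40.94062423706055), (39.25001525878906, 15.839290618896484), 22.193218231201172)
[[ 0.5138308   0.10764597]
 [ 0.60297704 -0.10460367]
 [ 0.7312588  -0.05072452]
 [ 0.64211255  0.16152512]]
yaw 0.39763367
cap x -0.044377141290662954 -0.0050249780278703365 -0.026323628932909928 y -0.07275143177915484 -0.05693561993474625
all lever [-0.04440729 -0.00667476] [-0.07258672 -0.05732581]
off [ 0.65689004 -0.15642736  0.0284357 ] [ 0.69962485 -0.11747855  0.03312363] [-0.07386908 -0.2266749 ] [-0.00474267 -0.14272855]
tape [ 0.5138007  -0.09711639  0.03177168] [ 0.54925833 -0.05999449  0.03750661] [-0.18279495 -0.1094146 ] [-0.11468648 -0.03838351]
sand [0.46616382 0.0275921  0.02692642] [0.50705222 0.08056952 0.03277577] [-0.17123191  0.01253136] [-0.11736039  0.10809472]
```

View pics/crop.png

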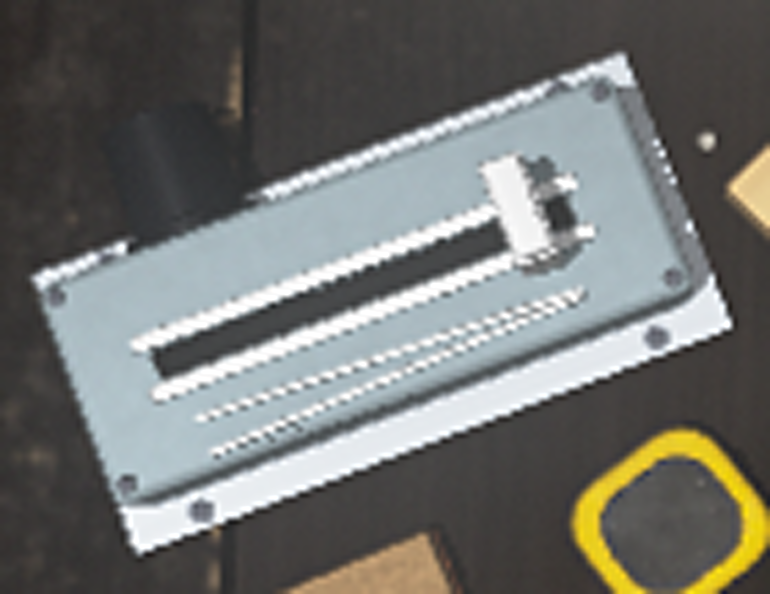

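Hose-inclusive box: the robot-side edge and the lever cap both put the unit's centre line at −24.6 mm in the box frame. That places the unit at about (0.600, 0.019) with yaw of about 0.395 and the lever joint at about 0. First I turn the tool so its +x is the push direction and shut the fingers.

Emit:
jog_arm([
  [[0,0,0],0.0284,-1],
  [[0,0,0],0.0284,-1],
  [[0,0,0],0.0284,-1],
  [[0,0,0],0.0284,-1],
  [[0,0,0],0,-1],
])

```text
time: 0.72
tcp_pos: [0.2794, 0.5589, 0.2449]
tcp_rot: [0.555, 0.832, -0.0, 0.0]
contact_force: [0.3, -0.2, 0.7]
grip_width: 0.0002
gripper_force: 0.0
```

```bash
cat >> h.py <<'E'
from scipy.spatial.transform import Rotation as R
C=np.array([.5999,.0189]); YAW=.395
X=np.array([np.cos(YAW),np.sin(YAW)]); Y=np.array([-X[1],X[0]])
def st():
    o=env.observe(); r=R.from_quat(o['tcp_rot']); p=o['tcp_pos']; f=o['contact_force']
    print('t %.2f'%o['time'],'unit xy mm',((p[:2]-C)@np.c_[X,Y]*1e3).round(1),'z',p[2].round(4),'toolx',np.degrees(np.arctan2(*r.as_matrix()[1::-1,0])).round(2),'F x,y,z',(f[:2]@np.c_[X,Y]).round(2),f[2].round(2),'w',round(o['grip_width'],4))
    return p,r
def to(x,y,z):
    p,r=st(); g=np.r_[C+x*X+y*Y,z]; d=r.inv().apply(g-p); print('shift m',d.round(4),'units',(d/.075).round(3))
E
python3 -c "
from h import *
to(0,-.1,.2)"
```

```text
t 0.72 unit xy mm [-88.1 621.7] z 0.2449 toolx 112.6 F x,y,z [ 0.16 -0.32] 0.69 w 0.0002
shift m [-0.7216  0.0885  0.0454] units [-9.622  1.179  0.606]
```

Emit:
jog_arm([
  [[-0.7,0.09,0],0,-1],
  [[-0.7,0.09,0],0,-1],
  [[-0.7,0.09,0],0,-1],
  [[-0.7,0.09,0],0,-1],
  [[-0.7,0.09,0],0,-1],
])

```text
time: 1.35
tcp_pos: [0.412, 0.328, 0.2456]
tcp_rot: [0.553, 0.833, 0.0, 0.0]
contact_force: [0.6, 1.0, 0.8]
grip_width: -0.0001
gripper_force: 0.0
```

Emit:
jog_arm([
  [[-0.7,0.09,0],0,-1],
  [[-0.7,0.09,0],0,-1],
  [[-0.7,0.09,0],0,-1],
  [[-0.7,0.09,0],0,-1],
  [[-0.7,0.09,0],0,-1],
])

```text
time: 1.98
tcp_pos: [0.5437, 0.0984, 0.2453]
tcp_rot: [0.553, 0.833, 0.0, 0.0]
contact_force: [1.3, 0.5, -0.7]
grip_width: -0.0002
gripper_force: 0.0
```

```bash
python3 -c "
from h import *
to(0,-.1,.2)"
```

```text
t 1.98 unit xy mm [-21.3  95. ] z 0.2453 toolx 112.83 F x,y,z [ 1.35 -0.02] -0.69 w -0.0002
shift m [-0.195   0.0206  0.0453] units [-2.601  0.275  0.604]
```

Emit:
jog_arm([
  [[-0.65,0.07,0],0,-1],
  [[-0.65,0.07,0],0,-1],
  [[-0.65,0.07,0],0,-1],
  [[-0.65,0.07,0],0,-1],
  [[0,0,0],0,-1],
])

```text
time: 2.6
tcp_pos: [0.6377, -0.0775, 0.2449]
tcp_rot: [0.556, 0.831, -0.001, 0.001]
contact_force: [0.3, 1.1, 0.3]
grip_width: -0.0
gripper_force: 0.0
```

```bash
python3 -c "
from h import *
to(0,-.1,.092)"
```

```text
t 2.60 unit xy mm [  -2.2 -103.5] z 0.2449 toolx 112.42 F x,y,z [0.74 0.89] 0.34 w -0.0
shift m [0.0039 0.0024 0.1529] units [0.052 0.032 2.039]
```

Emit:
jog_arm([
  [[0,0.03,0.6],0,-1],
  [[0,0,0.6],0,-1],
  [[0,0,0.5],0,-1],
  [[0,0,0.33],0,-1],
  [[0,0,0],0,-1],
])

```text
time: 3.22
tcp_pos: [0.6376, -0.0701, 0.0911]
tcp_rot: [0.554, 0.833, -0.001, -0.002]
contact_force: [0.8, -0.7, 0.9]
grip_width: 0.0001
gripper_force: 0.0
```

```bash
python3 -c "
from h import *
to(0,-.084,.092)
d=shot('scene','s1'); 
c=d['color'][140:230,160:300,::-1]
t=shot('top','t1')['color'][130:240,130:270,::-1]
cv2.imwrite('pics/c1.png',np.hstack([cv2.resize(x,(400,300)) for x in (c,t)]))"
```

```text
t 3.23 unit xy mm [  0.5 -96.7] z 0.0911 toolx 112.74 F x,y,z [ 0.46 -0.94] 0.88 w 0.0001
shift m [ 0.0127 -0.0005 -0.0009] units [ 0.169 -0.007 -0.011]
```

View pics/c1.png

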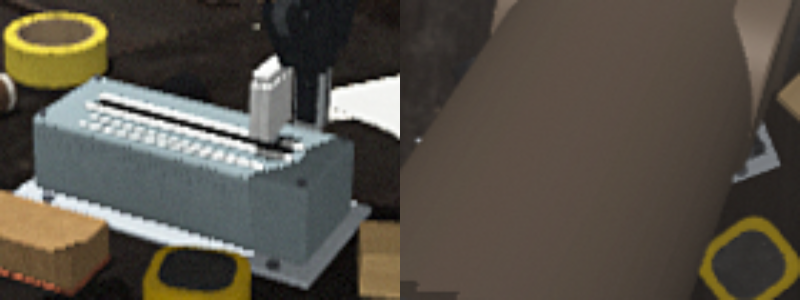

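The scene crop shows the fingers at (325,95), just behind the lever blade at (270,95), and both are clear of the unit's top. The top view is blocked by the arm, so I'll track the lever with the scene camera's depth.

```bash
cat >> h.py <<'E'
def lever(d=None):
    d=d or env.get_image('scene'); P=pts(d).reshape(-1,3); P=P[np.isfinite(P[:,0])]
    u=(P[:,:2]-C)@np.c_[X,Y]*1e3; k=(P[:,2]>.07)&(P[:,2]<.112)&(abs(u[:,0])<26)&(abs(u[:,1])<125)
    u=u[k]; n,_=np.histogram(u[:,1],np.arange(-126,126,2))
    f=np.percentile(u[:,1],98); fr=u[u[:,1]>f-18]; i=np.argsort(u[:,1])
    print('lever +y edge',f.round(1),'n',k.sum(),'hist',{int(-126+2*j):int(v) for j,v in enumerate(n) if v})
E
python3 -c "
from h import *
lever(dict(np.load('s0.npz'))); lever(dict(np.load('s1.npz')))"
```

```text
lever +y edge -59.3 n 299 hist {-76: 21, -74: 127, -72: 33, -70: 20, -68: 24, -66: 26, -64: 19, -62: 16, -60: 11, -58: 2}
lever +y edge -60.1 n 475 hist {-112: 3, -110: 34, -108: 20, -106: 32, -104: 13, -102: 15, -100: 10, -98: 18, -96: 13, -94: 14, -92: 5, -90: 5, -88: 6, -76: 35, -74: 103, -72: 35, -70: 19, -68: 20, -66: 19, -64: 22, -62: 24, -60: 8, -58: 2}
```

Emit:
jog_arm([
  [[0.08,0,0],0,-1],
  [[0.06,0,0],0,-1],
  [[0.04,0,0],0,-1],
  [[0.04,0,0],0,-1],
  [[0,0,0],0,-1],
])

```text
time: 3.95
tcp_pos: [0.633, -0.0559, 0.0932]
tcp_rot: [0.555, 0.832, 0.0, 0.0]
contact_force: [0.4, 0.2, 0.7]
grip_width: 0.0
gripper_force: 0.0
```

```bash
python3 -c "
from h import *
st(); lever()"
```

```text
t 3.95 unit xy mm [  1.8 -81.8] z 0.0932 toolx 112.54 F x,y,z [0.44 0.07] 0.7 w 0.0
lever +y edge -58.6 n 385 hist {-96: 18, -94: 32, -92: 24, -90: 21, -88: 9, -86: 10, -84: 11, -82: 16, -80: 14, -78: 11, -76: 2, -74: 32, -72: 54, -70: 24, -68: 15, -66: 25, -64: 19, -62: 24, -60: 21, -58: 3}
```

Emit:
jog_arm([
  [[0.03,0,0],0,-1],
  [[0.03,0,0],0,-1],
  [[0.03,0,0],0,-1],
  [[0.02,0,0],0,-1],
])

```text
time: 4.5
tcp_pos: [0.6297, -0.0484, 0.093]
tcp_rot: [0.555, 0.832, -0.0, -0.0]
contact_force: [0.9, -1.6, -0.0]
grip_width: -0.0
gripper_force: 0.9
```

```bash
python3 -c "
from h import *
st(); lever()"
```

```text
t 4.50 unit xy mm [  1.6 -73.5] z 0.093 toolx 112.53 F x,y,z [ 0.21 -1.79] -0.03 w -0.0
lever +y edge -49.3 n 388 hist {-88: 16, -86: 33, -84: 21, -82: 21, -80: 14, -78: 9, -76: 14, -74: 12, -72: 12, -70: 15, -68: 5, -66: 29, -64: 54, -62: 21, -60: 26, -58: 8, -56: 28, -54: 22, -52: 13, -50: 15}
```

Emit:
jog_arm([
  [[0.02,0,0],0,-1],
  [[0.02,0,0],0,-1],
])

```text
time: 4.8
tcp_pos: [0.6286, -0.0457, 0.093]
tcp_rot: [0.555, 0.832, -0.0, -0.0]
contact_force: [-0.5, -2.0, 0.1]
grip_width: -0.0001
gripper_force: 0.9
```

Emit:
jog_arm([
  [[0.02,0,0],0,-1],
  [[0.02,0,0],0,-1],
])

```text
time: 5.05
tcp_pos: [0.6274, -0.0428, 0.093]
tcp_rot: [0.555, 0.832, -0.0, -0.0]
contact_force: [-0.2, -1.7, 0.0]
grip_width: 0.0001
gripper_force: 0.9
```

```bash
python3 -c "
from h import *
st(); lever()"
```

```text
t 5.05 unit xy mm [  1.6 -67.6] z 0.093 toolx 112.53 F x,y,z [-0.84 -1.52] 0.02 w 0.0001
lever +y edge -44.0 n 376 hist {-82: 9, -80: 38, -78: 21, -76: 19, -74: 17, -72: 6, -70: 9, -68: 18, -66: 17, -64: 6, -62: 3, -60: 34, -58: 52, -56: 24, -54: 20, -52: 22, -50: 18, -48: 18, -46: 17, -44: 6, -42: 2}
```

Emit:
jog_arm([
  [[0.02,0,0],0,-1],
  [[0.02,0,0],0,-1],
])

```text
time: 5.35
tcp_pos: [0.6263, -0.0401, 0.093]
tcp_rot: [0.555, 0.832, -0.0, -0.0]
contact_force: [-0.1, -1.1, -0.4]
grip_width: 0.0001
gripper_force: 0.9
```

Emit:
jog_arm([
  [[0.02,0,0],0,-1],
  [[0.02,0,0],0,-1],
])

```text
time: 5.6
tcp_pos: [0.6251, -0.0373, 0.093]
tcp_rot: [0.555, 0.832, -0.0, -0.0]
contact_force: [0.2, -2.3, 0.3]
grip_width: -0.0001
gripper_force: 0.9
```

Emit:
jog_arm([
  [[0.02,0,0],0,-1],
  [[0.02,0,0],0,-1],
])

```text
time: 5.85
tcp_pos: [0.6239, -0.0345, 0.093]
tcp_rot: [0.555, 0.832, -0.0, -0.0]
contact_force: [0.8, -2.4, -0.0]
grip_width: 0.0001
gripper_force: 0.9
```

```bash
python3 -c "
from h import *
st(); lever()"
```

```text
t 5.85 unit xy mm [  1.6 -58.6] z 0.093 toolx 112.53 F x,y,z [-0.18 -2.5 ] -0.04 w 0.0001
lever +y edge -35.3 n 380 hist {-72: 39, -70: 19, -68: 27, -66: 14, -64: 10, -62: 12, -60: 13, -58: 14, -56: 14, -54: 1, -52: 4, -50: 58, -48: 40, -46: 22, -44: 21, -42: 18, -40: 21, -38: 18, -36: 15}
```

Emit:
jog_arm([
  [[0.02,0,0],0,-1],
  [[0.02,0,0],0,-1],
])

```text
time: 6.15
tcp_pos: [0.6229, -0.0318, 0.093]
tcp_rot: [0.555, 0.832, -0.0, 0.0]
contact_force: [0.4, -0.9, -1.4]
grip_width: 0.0
gripper_force: 0.9
```

Emit:
jog_arm([
  [[0.02,0,0],0,-1],
  [[0.02,0,0],0,-1],
])

```text
time: 6.4
tcp_pos: [0.6217, -0.0289, 0.0931]
tcp_rot: [0.555, 0.832, 0.0, 0.0]
contact_force: [0.4, -2.8, -0.7]
grip_width: -0.0
gripper_force: 0.9
```

Emit:
jog_arm([
  [[0.02,0,0],0,-1],
  [[0.02,0,0],0,-1],
])

```text
time: 6.65
tcp_pos: [0.6206, -0.0262, 0.093]
tcp_rot: [0.555, 0.832, 0.0, -0.0]
contact_force: [1.0, -1.9, -0.9]
grip_width: 0.0001
gripper_force: 0.9
```

```bash
python3 -c "
from h import *
st(); lever()"
```

```text
t 6.65 unit xy mm [  1.7 -49.6] z 0.093 toolx 112.52 F x,y,z [ 0.15 -2.12] -0.94 w 0.0001
lever +y edge -26.2 n 375 hist {-64: 14, -62: 40, -60: 14, -58: 24, -56: 11, -54: 11, -52: 12, -50: 13, -48: 9, -46: 12, -44: 2, -42: 36, -40: 48, -38: 24, -36: 21, -34: 18, -32: 23, -30: 19, -28: 17, -26: 7}
```

Emit:
jog_arm([
  [[0.02,0,0],0,-1],
  [[0.02,0,0],0,-1],
])

```text
time: 6.95
tcp_pos: [0.6194, -0.0235, 0.0931]
tcp_rot: [0.555, 0.832, 0.0, 0.0]
contact_force: [-0.1, -1.1, -1.1]
grip_width: 0.0001
gripper_force: 0.9
```

Emit:
jog_arm([
  [[0.02,0,0],0,-1],
  [[0.02,0,0],0,-1],
])

```text
time: 7.2
tcp_pos: [0.6186, -0.0215, 0.0931]
tcp_rot: [0.556, 0.831, -0.0, 0.001]
contact_force: [2.9, -5.3, -4.0]
grip_width: -0.0
gripper_force: 3.2
```

Emit:
jog_arm([
  [[0.02,0,0],0,-1],
  [[0.02,0,0],0,-1],
])

```text
time: 7.45
tcp_pos: [0.6179, -0.0197, 0.0932]
tcp_rot: [0.556, 0.831, -0.0, 0.001]
contact_force: [3.4, -6.6, -4.1]
grip_width: -0.0003
gripper_force: 3.5
```

```bash
python3 -c "
from h import *
st(); lever()"
```

```text
t 7.45 unit xy mm [  1.7 -42.6] z 0.0932 toolx 112.45 F x,y,z [ 0.65 -7.37] -4.07 w -0.0003
lever +y edge -19.3 n 375 hist {-58: 2, -56: 42, -54: 12, -52: 28, -50: 14, -48: 11, -46: 11, -44: 14, -42: 15, -40: 9, -38: 4, -36: 5, -34: 64, -32: 32, -30: 20, -28: 13, -26: 21, -24: 24, -22: 18, -20: 16}
```

Emit:
jog_arm([
  [[0.02,0,0],0,-1],
  [[0.02,0,0],0,-1],
])

```text
time: 7.75
tcp_pos: [0.6163, -0.0159, 0.0931]
tcp_rot: [0.556, 0.831, -0.0, 0.0]
contact_force: [1.2, -3.8, -2.7]
grip_width: -0.0005
gripper_force: 1.8
```

Emit:
jog_arm([
  [[0.015,0,0],0,-1],
  [[0.015,0,0],0,-1],
])

```text
time: 8.0
tcp_pos: [0.6149, -0.0125, 0.0931]
tcp_rot: [0.555, 0.832, 0.0, -0.0]
contact_force: [-0.2, -1.2, 0.2]
grip_width: -0.0001
gripper_force: 0.5
```

```bash
python3 -c "
from h import *
st(); lever()"
```

```text
t 8.00 unit xy mm [  1.7 -34.8] z 0.0931 toolx 112.55 F x,y,z [-0.69 -1.03] 0.2 w -0.0001
lever +y edge -10.6 n 374 hist {-50: 4, -48: 38, -46: 18, -44: 26, -42: 12, -40: 6, -38: 14, -36: 15, -34: 14, -32: 9, -30: 9, -28: 7, -26: 61, -24: 30, -22: 18, -20: 18, -18: 21, -16: 20, -14: 13, -12: 16, -10: 5}
```

Emit:
jog_arm([
  [[0.015,0,0],0,-1],
  [[0,0,0],0,-1],
])

```text
time: 8.3
tcp_pos: [0.6147, -0.0114, 0.0931]
tcp_rot: [0.555, 0.832, 0.0, -0.0]
contact_force: [0.0, 0.6, -0.4]
grip_width: -0.0001
gripper_force: 0.0
```

```bash
python3 -c "
from h import *
st(); lever()"
```

```text
t 8.30 unit xy mm [  2.  -33.7] z 0.0931 toolx 112.56 F x,y,z [0.26 0.49] -0.44 w -0.0001
lever +y edge -2.8 n 421 hist {-48: 22, -46: 25, -44: 22, -42: 22, -40: 10, -38: 11, -36: 9, -34: 14, -32: 16, -30: 7, -28: 2, -20: 16, -18: 93, -16: 40, -14: 20, -12: 11, -10: 27, -8: 21, -6: 17, -4: 12, -2: 4}
```

Click 1: the lever jumped ahead to edge −2.8 while the finger stayed at −33.7. I expect the next snap at a TCP y of about −15.6 and the third at about +2.4.

Emit:
jog_arm([
  [[0.04,0,0],0,-1],
  [[0.04,0,0],0,-1],
  [[0.02,0,0],0,-1],
  [[0.02,0,0],0,-1],
])

```text
time: 8.85
tcp_pos: [0.6118, -0.005, 0.0931]
tcp_rot: [0.556, 0.831, -0.0, 0.001]
contact_force: [4.3, -6.5, -4.7]
grip_width: 0.0003
gripper_force: 3.6
```

Emit:
jog_arm([
  [[0.02,0,0],0,-1],
  [[0.02,0,0],0,-1],
])

```text
time: 9.1
tcp_pos: [0.611, -0.0033, 0.0931]
tcp_rot: [0.556, 0.831, -0.0, 0.002]
contact_force: [5.0, -5.8, -4.8]
grip_width: -0.0
gripper_force: 3.6
```

Emit:
jog_arm([
  [[0.02,0,0],0,-1],
  [[0.02,0,0],0,-1],
])

```text
time: 9.35
tcp_pos: [0.6095, 0.0006, 0.0931]
tcp_rot: [0.556, 0.831, -0.0, 0.001]
contact_force: [2.8, -3.0, -2.9]
grip_width: 0.0002
gripper_force: 1.9
```

```bash
python3 -c "
from h import *
st(); lever()"
```

```text
t 9.35 unit xy mm [  1.8 -20.6] z 0.0931 toolx 112.46 F x,y,z [ 1.44 -3.88] -2.93 w 0.0002
lever +y edge 2.5 n 355 hist {-36: 2, -34: 36, -32: 19, -30: 24, -28: 13, -26: 13, -24: 6, -22: 14, -20: 10, -18: 12, -16: 10, -14: 11, -12: 51, -10: 29, -8: 19, -6: 21, -4: 16, -2: 22, 0: 13, 2: 14}
```

Emit:
jog_arm([
  [[0.015,0,0],0,-1],
  [[0.015,0,0],0,-1],
])

```text
time: 9.65
tcp_pos: [0.6079, 0.0043, 0.0931]
tcp_rot: [0.555, 0.832, 0.0, -0.0]
contact_force: [1.2, 0.4, -0.7]
grip_width: 0.0
gripper_force: 0.4
```

Emit:
jog_arm([
  [[0.015,0,0],0,-1],
  [[0,0,0],0,-1],
])

```text
time: 9.9
tcp_pos: [0.6074, 0.0055, 0.0931]
tcp_rot: [0.555, 0.832, 0.0, -0.0]
contact_force: [-0.4, -0.1, -0.3]
grip_width: 0.0001
gripper_force: 0.0
```

```bash
python3 -c "
from h import *
st(); lever()"
```

```text
t 9.90 unit xy mm [  1.8 -15.3] z 0.0931 toolx 112.56 F x,y,z [-0.38  0.09] -0.31 w 0.0001
lever +y edge 13.8 n 401 hist {-30: 11, -28: 34, -26: 12, -24: 32, -22: 10, -20: 7, -18: 12, -16: 13, -14: 15, -12: 10, -10: 4, -8: 1, -2: 18, 0: 88, 2: 35, 4: 20, 6: 15, 8: 16, 10: 26, 12: 15, 14: 7}
```

Click 2: the edge went from −2.8 to 13.8, about one pitch, and the finger is at −15.3. I repeat exactly the same motions for the third, then check.

Emit:
jog_arm([
  [[0.04,0,0],0,-1],
  [[0.04,0,0],0,-1],
  [[0.02,0,0],0,-1],
  [[0.02,0,0],0,-1],
])

```text
time: 10.45
tcp_pos: [0.6049, 0.0117, 0.0931]
tcp_rot: [0.556, 0.831, -0.0, 0.001]
contact_force: [3.6, -7.4, -3.8]
grip_width: -0.0001
gripper_force: 4.0
```

Emit:
jog_arm([
  [[0.02,0,0],0,-1],
  [[0.02,0,0],0,-1],
])

```text
time: 10.7
tcp_pos: [0.6039, 0.0138, 0.0931]
tcp_rot: [0.556, 0.831, -0.0, 0.001]
contact_force: [3.8, -5.9, -3.7]
grip_width: 0.0002
gripper_force: 3.3
```

Emit:
jog_arm([
  [[0.02,0,0],0,-1],
  [[0.02,0,0],0,-1],
])

```text
time: 10.95
tcp_pos: [0.6023, 0.0178, 0.0931]
tcp_rot: [0.556, 0.831, -0.0, 0.001]
contact_force: [1.9, -2.9, -2.5]
grip_width: -0.0002
gripper_force: 1.6
```

```bash
python3 -c "
from h import *
st(); lever()"
```

```text
t 10.95 unit xy mm [ 1.8 -1.9] z 0.0931 toolx 112.47 F x,y,z [ 0.68 -3.42] -2.45 w -0.0002
lever +y edge 21.5 n 367 hist {-16: 32, -14: 24, -12: 24, -10: 17, -8: 12, -6: 9, -4: 13, -2: 12, 0: 10, 2: 9, 4: 6, 6: 40, 8: 45, 10: 21, 12: 15, 14: 17, 16: 23, 18: 17, 20: 17, 22: 4}
```

Emit:
jog_arm([
  [[0.015,0,0],0,-1],
  [[0.015,0,0],0,-1],
])

```text
time: 11.25
tcp_pos: [0.6008, 0.0214, 0.093]
tcp_rot: [0.555, 0.832, 0.0, -0.0]
contact_force: [1.5, -1.1, 0.3]
grip_width: 0.0
gripper_force: 0.2
```

Emit:
jog_arm([
  [[0.012,0,0],0,-1],
  [[0,0,0],0,-1],
])

```text
time: 11.5
tcp_pos: [0.6005, 0.0222, 0.0931]
tcp_rot: [0.555, 0.832, 0.0, -0.0]
contact_force: [-0.8, -0.1, 0.4]
grip_width: -0.0001
gripper_force: 0.0
```

```bash
python3 -c "
from h import *
st(); lever()"
```

```text
t 11.50 unit xy mm [1.8 2.8] z 0.0931 toolx 112.55 F x,y,z [-0.76  0.22] 0.4 w -0.0001
lever +y edge 33.4 n 421 hist {-12: 12, -10: 38, -8: 20, -6: 25, -4: 13, -2: 7, 0: 11, 2: 12, 4: 13, 6: 15, 8: 5, 10: 2, 12: 1, 16: 12, 18: 83, 20: 39, 22: 21, 24: 12, 26: 23, 28: 14, 30: 25, 32: 14, 34: 4}
```

Third click: the edge is at 33.4, 36 mm past click 1. Now I draw back and up.

Emit:
jog_arm([
  [[-0.15,0,0],0,-1],
  [[-0.25,0,0],0,-1],
  [[-0.1,0,-0.3],0,-1],
  [[0,0,-0.6],0,-1],
  [[0,0,-0.6],0,-1],
])

```text
time: 12.18
tcp_pos: [0.6152, -0.0152, 0.2067]
tcp_rot: [0.556, 0.831, -0.0, 0.0]
contact_force: [0.2, 0.5, -0.6]
grip_width: -0.0001
gripper_force: 0.0
```

Emit:
jog_arm([
  [[-0.6,0,-0.3],0,-1],
  [[-0.6,0,0],0,-1],
  [[-0.6,0,0],0,-1],
  [[-0.4,0,0],0,-1],
  [[0,0,0],0,-1],
])

```text
time: 12.8
tcp_pos: [0.6779, -0.1709, 0.2278]
tcp_rot: [0.558, 0.83, -0.001, 0.001]
contact_force: [-0.2, 0.2, -0.5]
grip_width: 0.0001
gripper_force: 0.0
```

```bash
python3 -c "
from h import *
st(); d=shot('scene','s2'); lever(d)
t=shot('top','t2')
cv2.imwrite('pics/c2.png',np.hstack([cv2.resize(x,(400,300)) for x in (d['color'][140:245,140:330,::-1],t['color'][...,::-1])]))"
```

```text
t 12.80 unit xy mm [  -1.  -205.3] z 0.2278 toolx 112.19 F x,y,z [-0.11  0.29] -0.51 w 0.0001
lever +y edge 33.7 n 296 hist {16: 20, 18: 118, 20: 48, 22: 22, 24: 9, 26: 21, 28: 20, 30: 20, 32: 16, 34: 2}
```

View pics/c2.png

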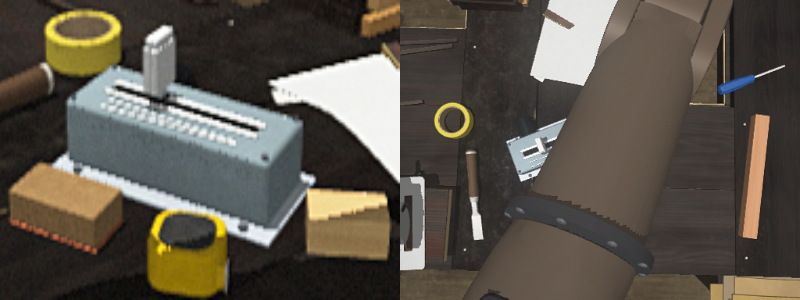

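The scene crop shows the lever at (158,65), still in the third click. The hand is clear, and the block (65,205), tape (188,250) and offcut (348,225) are where they were.

```bash
python3 -c "
from h import *
print(env.hand_in())"
```

```text
the job is handed in; nothing more can be done
None
```

The lever was pushed with shut fingertips through three felt clicks and rests in the third, never run on into the fourth; the hand is clear, the three bystanders look unmoved in the final picture, and the job was handed in at about 13 s.

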